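# Set out the assay reagents at their stations

## Task

Set out the brown glass reagents for the assay, upright and gently: the largest bottle goes on the middle of the magnetic stirrer's round plate, the middle-sized bottle down in the well of the cooling block, the smallest bottle inside the spill tray, and the squat jar on the middle of the balance pan. Leave the square white bottle and the white specimen cup standing where they are.

Things in the scene. Friction and masses are not known exactly. Their poses are not given: they have to be found in the camera images.
- large_bottle: The largest of the three round brown glass reagent bottles: body 56 mm across, straight-sided from the bottom up to 79 mm, then a shoulder and a black screw cap 40 mm across; 112 mm tall in all. About 0.28 kg. Stands upright, loose, on the table. Origin at the centre of its underside, z up.
- medium_bottle: The middle-sized round brown glass reagent bottle: body 46 mm across, straight-sided up to 64 mm, black screw cap 33 mm across; 92 mm tall in all. About 0.17 kg. Stands upright, loose, on the table. Origin at the centre of its underside, z up.
- small_bottle: The smallest round brown glass reagent bottle: body 36 mm across, straight-sided up to 51 mm, black screw cap 26 mm across; 74 mm tall in all. About 0.08 kg. Stands upright, loose, on the table. Origin at the centre of its underside, z up.
- squat_jar: Squat wide-mouthed brown glass powder jar, about as wide as it is tall: body 60 mm across, straight-sided up to 36 mm, black screw lid 52 mm across; 56 mm tall in all. About 0.15 kg. Stands upright, loose, on the table. Origin at the centre of its underside, z up.
- stirrer: Magnetic stirrer, fixed to the table: flat white housing 165 x 128 mm with a dark control panel and a knob on its front end, and a round flat steel plate 112 mm across on top. Origin at table height straight below the centre of the round plate; the plate's top is 54 mm above it, the surrounding housing's top at 44 mm. -x points to the front end, 100 mm from the origin; the rear end is 65 mm behind it.
- balance: Precision balance, fixed to the table: grey housing 192 x 150 mm with a black display and keys towards its front end and a flat square-cornered steel weighing pan, 112 mm (x) by 124 mm (y). Origin at table height straight below the centre of the pan; the pan's top is 46 mm above it, the housing's top at 39 mm and the display panel's at 42 mm. -x points to the display end, 126 mm from the origin.
- cooling_block: Cooling block, fixed to the table: square bare-aluminium block in a black foam jacket, 134 x 134 mm outside, its top at 40 mm, with one large round flat-bottomed bottle well in the middle, 63 mm across and 16 mm deep (well floor 24 mm above the table). Four small dark dots near its corners are vial wells. Origin at table height straight below the centre of the well.
- spill_tray: Shallow square open grey plastic spill tray, fixed to the table: 150 x 150 mm outside, rim 21 mm high, walls 4 mm, its flat floor 5 mm above the table (142 x 142 mm inside). Origin at table height under its centre, x and y along its sides.
- square_bottle: Bystander: white plastic bottle with a square body 46 x 46 mm and a white cap 32 mm across, 92 mm tall. Loose, among the brown ones; not to be moved. Origin at the centre of its underside, z up. x and y along its sides.
- specimen_cup: Bystander: white tapered specimen cup with a white lid 60 mm across, 66 mm tall. Loose, among the brown ones; not to be moved. Origin at the centre of its underside, z up. The other things within reach are low and fixed: two microplates 14 mm high between the bottles, a sheet of paper and a trough 28 mm high close to the robot; taller equipment stands only along the sides (beyond 0.52 m to the left or right) and the back of the table (beyond 0.79 m ahead).

How it is judged:
At the end, for the whole second after the job is handed in: Upright, at rest, released: large bottle on the stirrer plate within 18 mm of its centre, medium on the well's floor (12 mm), squat jar on the pan (25 mm), small anywhere on the tray's floor. White bottle and cup upright, within 20 mm of their starts (horizontal distance between large_bottle and stirrer below 0.018 m and z of large_bottle in the frame of stirrer between 0.05 and 0.059 m and angle between each of large_bottle, medium_bottle, small_bottle, squat_jar, square_bottle, specimen_cup's own z axis and vertical below 0.1 rad and linear speed of each of large_bottle, medium_bottle, small_bottle, squat_jar below 0.02 m/s and contact force between each of large_bottle, medium_bottle, small_bottle, squat_jar and the fingers below 0.05 N and horizontal distance between medium_bottle and cooling_block below 0.012 m and z of medium_bottle in the frame of cooling_block between 0.02 and 0.029 m and x of small_bottle in the frame of spill_tray between -0.056 and 0.056 m and y of small_bottle in the frame of spill_tray between -0.056 and 0.056 m and z of small_bottle in the frame of spill_tray between 0.001 and 0.01 m and horizontal distance between squat_jar and balance below 0.025 m and z of squat_jar in the frame of balance between 0.042 and 0.051 m and distance of each of square_bottle, specimen_cup from where it was at the start of the episode below 0.02 m); the robot touches nothing.
It fails at once if one of the four brown containers is tipped more than 35 degrees (angle between any of large_bottle, medium_bottle, small_bottle, squat_jar's own z axis and vertical above 0.61 rad).
It fails at once if one of the brown containers is let fall from more than about 2 cm (moves faster than 0.65 m/s touching nothing) ((contact force between large_bottle and anything else below 0.01 N and linear speed of large_bottle above 0.65 m/s) or (contact force between medium_bottle and anything else below 0.01 N and linear speed of medium_bottle above 0.65 m/s) or (contact force between small_bottle and anything else below 0.01 N and linear speed of small_bottle above 0.65 m/s) or (contact force between squat_jar and anything else below 0.01 N and linear speed of squat_jar above 0.65 m/s)).
It fails at once if one of the brown containers is banged onto its station (contact force above 100 N) (contact force between large_bottle and stirrer above 100 N or contact force between medium_bottle and cooling_block above 100 N or contact force between small_bottle and spill_tray above 100 N or contact force between squat_jar and balance above 100 N).
It fails at once if the square white bottle or the white specimen cup is shifted more than 20 mm or tipped over (distance of any of square_bottle, specimen_cup from where it was at the start of the episode above 0.02 m or angle between any of square_bottle, specimen_cup's own z axis and vertical above 0.4 rad).
It also fails if it takes over 118 s, if anything falls off the work surface, if the arm or the gripper's body presses on something with over 40 N, if the wrist force passes 120 N, or if a joint passes its speed limit or range.

## Robot

A 6-joint arm with a two-finger parallel gripper is mounted at the origin on the work surface. World frame = base frame: x ahead of the robot, y to its left, z up, the work surface at z = 0. Lengths are in m, angles in rad, forces in N, time in s.
With the tool pointing down it reaches from about 0.3 to 0.825 m from the base axis. Payload 5.4 kg.
Tool frame: the origin (TCP) lies on the centre line of the jaws, within the pads' length; the fingertips stand 14 mm ahead of it and the grasp point (between the pads) lies 5 mm behind it; z points along the fingers, y is the line along which they close (so a half turn about z gives the same grasp; the last joint's range is limited). The gripper opens to 92 mm and grips with 3 to 60 N. Pads are 20 mm wide; open, the fingers measure 128 mm over their backs; the gripper's body (75 mm by 189 mm) begins 69 mm behind the grasp point.
Start: joints at [0.958, 0.158, 1.597, -0, 1.386, -0.21], TCP at [0.225, 0.529, 0.229] pointing down, gripper open.
Joint ranges: [-2.91, 2.91], [-0.94, 2.29], [0.18, 2.7], [-1.29, 4.43], [0.17, 2.64], [-3, 3]. Speed limits (rad/s): [2.57, 2.57, 3.14, 3.14, 3.14, 3.14].

## Interface

Orientations are given as a unit quaternion [w, x, y, z].
In Python, from rig import observe, capture, workorder gives the robot as it stands. The module is installed in compiled form; this text tells all that it offers.
- The arm moves only by the shell command python3 -m handwheel 'ROWS' [FORCE]. ROWS is JSON, a list of rows, each a list of 7 numbers: the opening, from 0 (shut) to 1 (fully open), then the shift along the tool's x, y, z in cm, then the turn, a rotation vector about the tool's x, y, z in rad. A call has 1 to 20 rows; each row shifts and turns the commanded pose from where the row before left it, along the tool's axes as they then stand; what a row does not reach is not made up. A row lasts 1/8 s, in which the tool goes at most 62.5 mm and 10.7 degrees, less where a joint would pass 70% of its speed; a pose out of reach is approached as far as the arm can. A call with a gripper value outside its range is refused whole. The fingers move at their own pace and stop on an object; FORCE is the grip in N (left out, the last holds). Time passes only in rows, so rows that do not move let the fingers close. It gives the time, the measured TCP pose, the force, the opening and the grip force at its end, in the units of the state.
- observe(): the state, without advancing time (a new reading comes with each control period).
- capture(name): name is "side" or "top"; returns a dict with "image" (400x640x3 uint8, red, green, blue), "range_z" (400x640 float32, m along the optical axis (not along the pixel's ray), 0 where there is no reading), "mtx" (3x3 intrinsics, pixels), "R" (3x3) and "t" (3): a world point X has camera coordinates R X + t. Camera axes: x right, y down, z forward; pixel columns grow to the right and rows downward; lengths in m; the calibration is good to about 2 mm. A picture is of the moment at which its call begins.
- workorder.finish_job(): hands the job in; it is judged then, once.
The state is a dict: "time": time; "qpos": joint angles; "qvel": joint speeds; "joint_efforts": joint torques, N m; "eef_pos": TCP position; "eef_rot": TCP orientation; "wrist_force": force on the tool from outside, world axes, zero at the start; "wrist_torque": the same for the moment, N m; "gripper_width": finger opening in m; "gripper_force": force on a finger pad.
Only numpy, scipy, OpenCV 4.12 (cv2) and the standard library are available. Lean on these libraries where they do the work, as an engineer would, in place of code of your own. Each camera call takes 0.05 s, during which the arm holds its last target. There are 200 camera calls.

## Working session

There is one attempt and no reset: what is moved stays moved. The work goes in short steps, Python scripts to look and compute and a shell command to move; the robot and the scene stay as the last step left them, time stands still between calls to the robot, and variables do not carry over. Pictures are saved under pics/ and viewed, at most 14 in all, crops included, and the job is handed in when it is done.

```bash
mkdir -p pics
python3 - <<'E'
from rig import observe,capture
import cv2,numpy as np
s=observe();print({k:np.round(v,3).tolist() for k,v in s.items()})
for n in("top","side"):
    c=capture(n);cv2.imwrite(f"pics/{n}0.png",c["image"][:,:,::-1]);np.savez(f"{n}0.npz",**c)
    print(n,c["mtx"].round(1).tolist(),(-c["R"].T@c["t"]).round(3),c["R"].round(2).tolist())
E
```

```text
{'time': 0.0, 'qpos': [0.958, 0.159, 1.598, -0.0, 1.386, -0.21], 'qvel': [-0.001, 0.001, -0.001, 0.003, 0.002, 0.001], 'joint_efforts': [-0.001, -38.558, -32.21, 0.07, 0.038, -0.0], 'eef_pos': [0.225, 0.528, 0.228], 'eef_rot': [-0.0, 0.2, 0.98, -0.001], 'wrist_force': [-1.036, -0.942, -0.634], 'wrist_torque': [0.001, 0.02, -0.01], 'gripper_force': 0.0, 'gripper_width': 0.092}
top [[410.3, 0.0, 319.5], [0.0, 410.3, 201.0], [0.0, 0.0, 1.0]] [ 0.364 -0.005  0.959] [[0.01, -1.0, -0.02], [-0.99, -0.01, -0.15], [0.15, 0.02, -0.99]]
side [[456.6, 0.0, 324.0], [0.0, 456.6, 200.3], [0.0, 0.0, 1.0]] [ 0.126 -0.792  0.697] [[0.89, -0.45, -0.01], [-0.27, -0.52, -0.81], [0.36, 0.73, -0.59]]
```

View pics/top0.png

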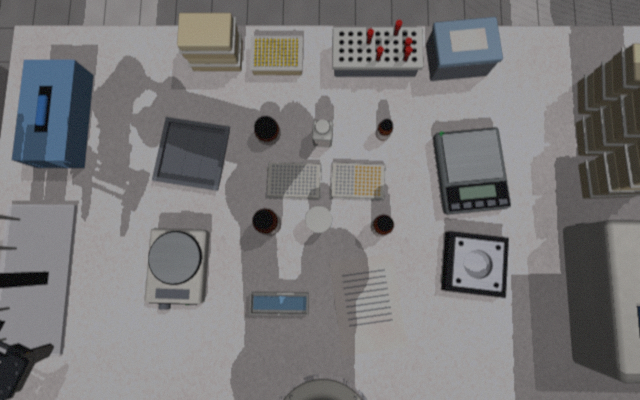

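View pics/side0.png

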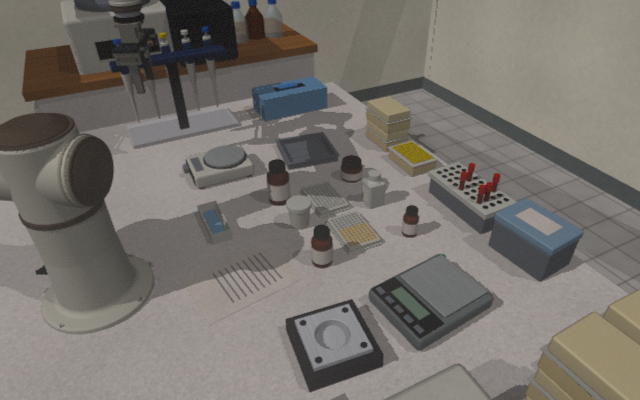

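The top view shows the large bottle at (265,220), jar (266,129), small (385,127), medium (383,224), cup (319,218) and white bottle (322,130). The stations are the stirrer plate (175,257), tray (192,153), pan (472,157) and well (477,263). The side view confirms these.

```bash
cat > h.py <<'E'
import numpy as np,cv2
def load(n):
    c=np.load(n); return {k:c[k] for k in c.files}
def cloud(c):
    v,u=np.mgrid[:400,:640]; z=c["range_z"]
    K=c["mtx"]; P=np.stack([(u-K[0,2])/K[0,0]*z,(v-K[1,2])/K[1,1]*z,z],-1)
    return (P-c["t"])@c["R"]
def ray(c,uv,h):
    K=c["mtx"];d=c["R"].T@np.array([(uv[0]-K[0,2])/K[0,0],(uv[1]-K[1,2])/K[1,1],1]);o=-c["R"].T@c["t"]
    return o+d*(h-o[2])/d[2]
def blob(c,P,uv,lo,hi,r=45):
    "largest blob, near pixel uv, of points with height lo..hi; centre by ray cast at its mean height, size from minAreaRect"
    m=((P[...,2]>lo)&(P[...,2]<hi)&(c["range_z"]>0)).astype(np.uint8); k=np.zeros_like(m)
    cv2.circle(k,tuple(uv),r,1,-1); m&=k
    cs,_=cv2.findContours(m,cv2.RETR_EXTERNAL,cv2.CHAIN_APPROX_NONE); b=max(cs,key=cv2.contourArea)
    f=np.zeros_like(m);cv2.drawContours(f,[b],-1,1,-1); z=np.median(P[(f&m)>0][:,2])
    w=np.array([ray(c,p[0],z)[:2] for p in b],np.float32)
    (cx,cy),(a,bb),ang=cv2.minAreaRect(w)
    M=P[(f&m)>0][:,:2]
    return np.round([cx,cy,a,bb,ang,z,*M.mean(0)],4)
E
python3 - <<'E'
from h import *
c=load("top0.npz");P=cloud(c)
for n,uv,lo,hi,r in [("large",(265,220),.102,.122,22),("jar",(266,129),.046,.066,22),("small",(385,127),.064,.084,18),("medium",(383,224),.082,.102,20),("cup",(319,218),.056,.076,22),("sq",(322,130),.05,.102,20),
 ("plate",(175,257),.049,.06,45),("stirrer",(175,265),.03,.06,50),("pan",(472,157),.0435,.055,48),("balance",(472,170),.025,.06,60),("block",(476,263),.03,.05,50),("wellfloor",(477,263),.014,.031,17),("tray",(192,153),.012,.03,58)]:
    print(n,blob(c,P,uv,lo,hi,r).tolist())
g=cv2.cvtColor(c["image"],cv2.COLOR_RGB2GRAY)
for n,lo,hi in[("P",.3,.7)]:
    print(np.round(P[263,470:485,2],3), np.round(P[150,180:190,2],3))
E
```

```text
large [0.4491, 0.1294, 0.0398, 0.039, 57.6142, 0.1108, 0.4489, 0.1292]
jar [0.6675, 0.1382, 0.0524, 0.0509, 0.3278, 0.0548, 0.6674, 0.1382]
small [0.6674, -0.1371, 0.0246, 0.028, 89.3682, 0.0729, 0.6685, -0.1371]
medium [0.4447, -0.1284, 0.0321, 0.0331, 75.2548, 0.0909, 0.4445, -0.1284]
cup [0.4546, 0.014, 0.0575, 0.0573, 45.6817, 0.0649, 0.4546, 0.0137]
sq [0.653, 0.0071, 0.0511, 0.0448, 0.283, 0.0721, 0.6516, 0.0068]
plate [0.3683, 0.3303, 0.109, 0.1114, 0.6652, 0.0528, 0.3683, 0.3309]
stirrer [0.3449, 0.3276, 0.1282, 0.1758, 89.0832, 0.0459, 0.3481, 0.3275]
pan [0.605, -0.3339, 0.1118, 0.1237, 6.1849, 0.0455, 0.6045, -0.3339]
balance [0.573, -0.3323, 0.1907, 0.1503, 6.1208, 0.0429, 0.5714, -0.3332]
block [0.3619, -0.3362, 0.1339, 0.1329, 84.0395, 0.0373, 0.3613, -0.337]
wellfloor [0.3616, -0.3424, 0.0592, 0.0606, 51.4272, 0.0232, 0.3615, -0.3425]
tray [0.6137, 0.3178, 0.1588, 0.1583, 81.5271, 0.0198, 0.6131, 0.3195]
[0.027 0.023 0.023 0.026 0.022 0.026 0.024 0.022 0.023 0.023 0.022 0.023
 0.021 0.023 0.026] [0.003 0.005 0.004 0.004 0.003 0.005 0.006 0.005 0.002 0.004]
```

```bash
python3 -m handwheel '[[1,0,0,0,0,0,0.167],[1,0,0,0,0,0,0.167],[1,0,0,0,0,0,0.167],[1,0,0,0,0,0,0.167],[1,0,0,0,0,0,0.167],[1,0,0,0,0,0,0.167],[1,0,0,0,0,0,0.167],[1,-4,2.24,0,0,0,0],[1,-4,2.24,0,0,0,0],[1,-4,2.24,0,0,0,0],[1,-4,2.24,0,0,0,0],[1,-4,2.24,0,0,0,0],[1,-4,2.24,0,0,0,0],[1,-4,2.24,0,0,0,0],[1,-4,2.24,0,0,0,0],[1,-4,2.24,0,0,0,0],[1,-4,2.24,0,0,0,0]]' 15
python3 - <<'E'
from h import *
c=load("top0.npz");P=cloud(c)
m=((P[...,2]>.033)&(P[...,2]<.05)).astype(np.uint8);k=np.zeros_like(m);cv2.circle(k,(477,263),24,1,-1)
cs,_=cv2.findContours((1-m)&k,cv2.RETR_EXTERNAL,cv2.CHAIN_APPROX_NONE);b=max(cs,key=cv2.contourArea)
w=np.array([ray(c,p[0],.04)[:2] for p in b],np.float32);print(cv2.minEnclosingCircle(w),cv2.fitEllipse(w))
E
```

```text
time: 2.22
eef_pos: [0.4493, 0.1274, 0.2283]
eef_rot: [-0.0, 0.707, 0.707, -0.0]
wrist_force: [0.6, 0.8, -0.8]
gripper_width: 0.0918
gripper_force: 0.0
((0.3617772161960602, -0.33747854828834534), 0.031067728996276855) ((0.3617129921913147, -0.3370361328125), (0.058451537042856216, 0.06009993702173233), 89.50760650634766)
```

```bash
python3 -m handwheel '[[1,0.2,0,3.5,0,0,0],[1,0,0,3.5,0,0,0],[1,0,0,3.5,0,0,0],[1,0,0,3.5,0,0,0],[1,0,0,2.5,0,0,0],[1,0,0,1.3,0,0,0],[1,0,0,0,0,0,0],[0.4,0,0,0,0,0,0],[0.4,0,0,0,0,0,0],[0.4,0,0,0,0,0,0],[0.4,0,0,0,0,0,0],[0.4,0,0,0,0,0,0]]' 20
```

```text
time: 3.72
eef_pos: [0.4495, 0.1307, 0.051]
eef_rot: [0.0, 0.707, 0.707, 0.0]
wrist_force: [0.2, 0.2, 1.6]
gripper_width: 0.0555
gripper_force: 20.0
```

```bash
python3 -m handwheel '[[0.4,0,0,-1,0,0,0],[0.4,0,0,-3,0,0,0],[0.4,0,0,-3,0,0,0],[0.4,0,0,-3,0,0,0],[0.4,2,-0.9,-1,0,0,0],[0.4,4,-1.8,0,0,0,0],[0.4,4,-1.8,0,0,0,0],[0.4,4,-1.8,0,0,0,0],[0.4,4,-1.4,0,0,0,0],[0.4,2.1,-0.4,0,0,0,0],[0.4,0,0,1.5,0,0,0],[0.4,0,0,2,0,0,0],[0.4,0,0,1,0,0,0],[0.4,0,0,0,0,0,0],[0.4,0,0,0,0,0,0]]' 20
python3 - <<'E'
from rig import capture
from h import *
c=capture("top");cv2.imwrite("pics/t1.png",cv2.resize(c["image"][150:330,80:320,::-1],None,fx=3,fy=3))
E
```

```text
time: 5.6
eef_pos: [0.3687, 0.3317, 0.1162]
eef_rot: [0.0, 0.708, 0.707, 0.0]
wrist_force: [0.6, 1.1, -3.3]
gripper_width: 0.0554
gripper_force: 20.0
```

View pics/t1.png

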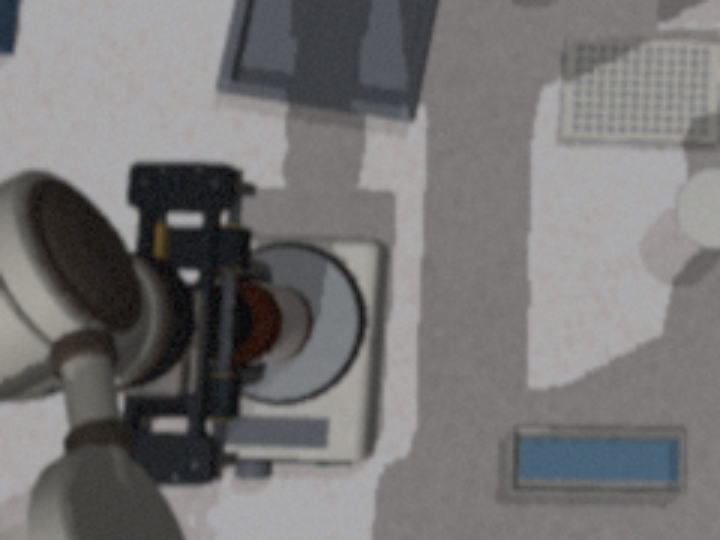

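The crop shows the bottle held upright over the plate, its base around (290,320), so I lower and release it.

```bash
python3 -m handwheel '[[0.4,0,0,0.5,0,0,0],[0.4,0,0,0.4,0,0,0],[0.4,0,0,0.15,0,0,0],[0.4,0,0,0,0,0,0],[0.4,0,0,0,0,0,0]]' 20
```

```text
time: 6.28
eef_pos: [0.3683, 0.3319, 0.1051]
eef_rot: [0.0, 0.707, 0.707, 0.0]
wrist_force: [-1.4, -0.1, -3.6]
gripper_width: 0.0558
gripper_force: 20.0
```

```bash
python3 -m handwheel '[[0.4,0,0,0.1,0,0,0],[0.4,0,0,0.05,0,0,0],[0.4,0,0,0,0,0,0]]' 20
```

```text
time: 6.65
eef_pos: [0.3683, 0.3319, 0.105]
eef_rot: [0.0, 0.707, 0.707, -0.0]
wrist_force: [-4.4, -3.0, 8.4]
gripper_width: 0.0553
gripper_force: 20.0
```

```bash
python3 -m handwheel '[[0.85,0,0,0,0,0,0],[0.85,0,0,0,0,0,0],[0.85,0,0,0,0,0,0],[0.85,0,0,-2,0,0,0],[0.85,0,0,-4,0,0,0],[1,0,0,-4,0,0,0],[1,-1.2,1.9,0,0,0,0],[1,-2.6,4,0,0,0,0],[1,-2.6,4,0,0,0,0],[1,-2.6,4,0,0,0,0],[1,-2.6,4,0,0,0,0],[1,-2.6,4,0,0,0,0],[1,-2.6,4,0,0,0,0],[1,-2.6,4,0,0,0,0],[1,0,0,0,0,0,0],[1,0,0,0,0,0,0]]' 15
python3 - <<'E'
from rig import capture
from h import *
c=capture("top");P=cloud(c);print(blob(c,P,(175,245),.152,.18,40))
cv2.imwrite("pics/t2.png",c["image"][...,::-1])
E
```

```text
time: 8.65
eef_pos: [0.6665, 0.1379, 0.2031]
eef_rot: [-0.001, 0.707, 0.707, -0.0]
wrist_force: [0.2, 0.7, -0.3]
gripper_width: 0.0919
gripper_force: 0.0Traceback (most recent call last):
  File "<stdin>", line 3, in <module>
  File "h.py", line 15, in blob
    cs,_=cv2.findContours(m,cv2.RETR_EXTERNAL,cv2.CHAIN_APPROX_NONE); b=max(cs,key=cv2.contourArea)
                                                                        ~~~^^^^^^^^^^^^^^^^^^^^^^^^
ValueError: max() iterable argument is empty
```

Run:
```python
from rig import capture
from h import *
c=capture("side");cv2.imwrite("pics/s2.png",c["image"][...,::-1])
c=capture("top");cv2.imwrite("pics/t2.png",c["image"][...,::-1]);np.savez("t2.npz",**c)
```

```text
(no output)
```

View pics/s2.png

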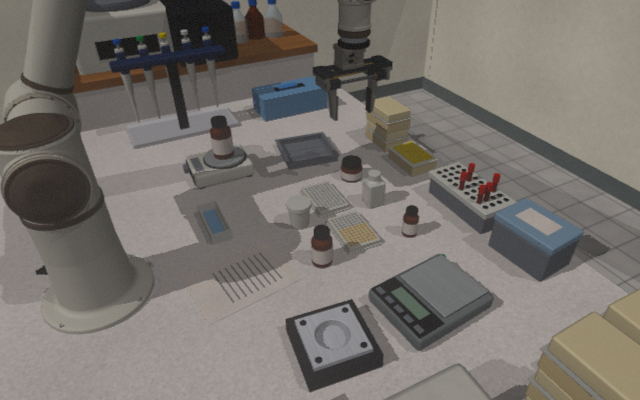

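View pics/t2.png

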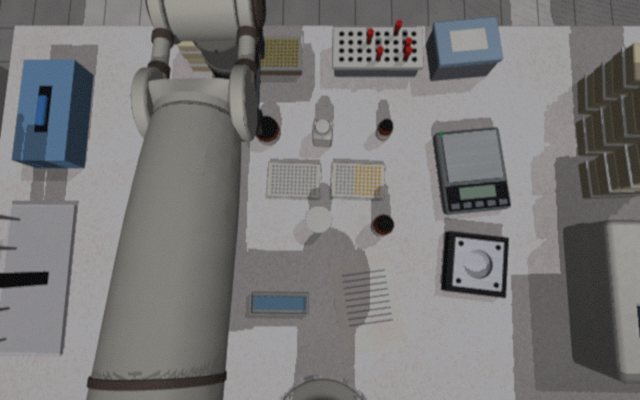

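The side view shows the large bottle upright on the plate at (221,140). In the top view the arm hides it, and the other items are unmoved. Next is the jar.

```bash
python3 -m handwheel '[[1,0,0.1,3.5,0,0,0],[1,0,0,3.5,0,0,0],[1,0,0,3.5,0,0,0],[1,0,0,3.5,0,0,0],[1,0,0,2.5,0,0,0],[1,0,0,1.4,0,0,0],[1,0,0,0,0,0,0],[0.4,0,0,0,0,0,0],[0.4,0,0,0,0,0,0],[0.4,0,0,0,0,0,0],[0.4,0,0,0,0,0,0],[0.4,0,0,0,0,0,0]]' 20
```

```text
time: 10.3
eef_pos: [0.6686, 0.1375, 0.0253]
eef_rot: [0.0, 0.707, 0.707, 0.0]
wrist_force: [0.7, -0.8, 2.8]
gripper_width: 0.0598
gripper_force: 20.0
```

```bash
python3 -m handwheel '[[0.4,0,0,-1,0,0,0],[0.4,0,0,-3,0,0,0],[0.4,0,0,-4,0,0,0],[0.4,0,0,-4,0,0,0],[0.4,0,0,-2,0,0,0],[0.4,-2,-0.5,0,0,0,0],[0.4,-4,-0.6,0,0,0,0],[0.4,-4,-0.6,0,0,0,0],[0.4,-4,-0.6,0,0,0,0],[0.4,-4,-0.6,0,0,0,0],[0.4,-4,-0.6,0,0,0,0],[0.4,-4,-0.6,0,0,0,0],[0.4,-4,-0.6,0,0,0,0],[0.4,-4,-0.6,0,0,0,0],[0.4,-4,-0.6,0,0,0,0],[0.4,-4,-0.5,0,0,0,0],[0.4,-4,0,0,0,0,0],[0.4,-1.2,0,0,0,0,0],[0.4,0,0,0,0,0,0],[0.4,0,0,0,0,0,0]]' 20
```

```text
time: 12.8
eef_pos: [0.6033, -0.333, 0.1638]
eef_rot: [-0.001, 0.707, 0.707, 0.0]
wrist_force: [-0.8, 0.2, -3.1]
gripper_width: 0.0594
gripper_force: 20.0
```

```bash
python3 -m handwheel '[[0.4,0,0.1,2,0,0,0],[0.4,0,0,3,0,0,0],[0.4,0,0,2.5,0,0,0],[0.4,0,0,1,0,0,0],[0.4,0,0,0.4,0,0,0],[0.4,0,0,0.2,0,0,0],[0.4,0,0,0,0,0,0],[0.4,0,0,0,0,0,0]]' 20
```

```text
time: 13.8
eef_pos: [0.605, -0.3348, 0.0745]
eef_rot: [0.001, 0.707, 0.707, 0.0]
wrist_force: [0.4, -0.6, -1.1]
gripper_width: 0.0597
gripper_force: 20.0
```

```bash
python3 -m handwheel '[[0.4,0,0,0.15,0,0,0],[0.4,0,0,0.1,0,0,0],[0.4,0,0,0.05,0,0,0],[0.4,0,0,0,0,0,0],[0.4,0,0,0,0,0,0]]' 20
```

```text
time: 14.42
eef_pos: [0.6046, -0.3345, 0.0713]
eef_rot: [0.0, 0.707, 0.707, -0.0]
wrist_force: [-3.4, 3.3, 5.0]
gripper_width: 0.0593
gripper_force: 20.0
```

```bash
python3 -m handwheel '[[0.85,0,0,0,0,0,0],[0.85,0,0,0,0,0,0],[0.85,0,0,0,0,0,0],[0.85,0,0,-2,0,0,0],[0.85,0,0,-4,0,0,0],[0.85,0,0,-4,0,0,0],[0.85,2,0.6,-2,0,0,0],[0.85,4,1.4,0,0,0,0],[0.85,4,1.4,0,0,0,0],[0.85,4,1.4,0,0,0,0],[0.85,4,1.4,0,0,0,0],[0.85,1.75,0.1,0,0,0,0],[0.85,0,0,0,0,0,0],[0.85,0,0,0,0,0,0]]' 15
```

```text
time: 16.18
eef_pos: [0.6673, -0.1381, 0.1906]
eef_rot: [0.0, 0.708, 0.706, -0.0]
wrist_force: [-0.2, -0.0, 0.1]
gripper_width: 0.0782
gripper_force: 0.0
```

```bash
python3 -m handwheel '[[0.85,0.1,0.1,3.5,0,0,0],[0.85,0,0,3.5,0,0,0],[0.85,0,0,3.5,0,0,0],[0.85,0,0,3,0,0,0],[0.85,0,0,2,0,0,0],[0.85,0,0,0,0,0,0],[0.2,0,0,0,0,0,0],[0.2,0,0,0,0,0,0],[0.2,0,0,0,0,0,0],[0.2,0,0,0,0,0,0],[0.2,0,0,0,0,0,0],[0.2,0,0,0,0,0,0]]' 15
python3 - <<'E'
from rig import capture
from h import *
c=capture("side");cv2.imwrite("pics/s3.png",c["image"][...,::-1])
E
```

```text
time: 17.68
eef_pos: [0.669, -0.136, 0.036]
eef_rot: [0.0, 0.707, 0.707, 0.0]
wrist_force: [0.3, -0.3, 2.0]
gripper_width: 0.0356
gripper_force: 15.0
```

View pics/s3.png

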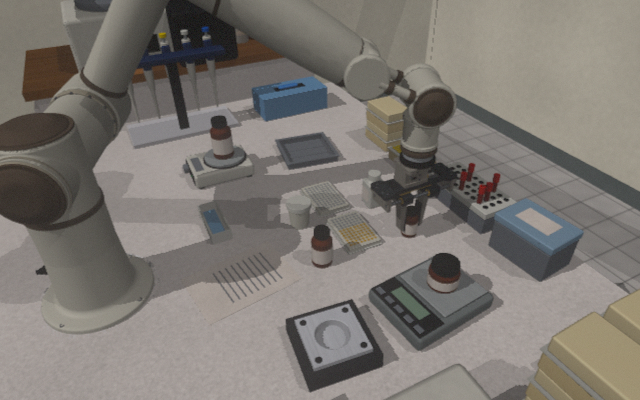

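The side view shows the jar upright on the pan at (444,272) and the small bottle in the jaws at (410,218). I carry it to the tray.

```bash
python3 -m handwheel '[[0.2,0,0,-1,0,0,0],[0.2,0,0,-3,0,0,0],[0.2,0,0,-4,0,0,0],[0.2,0,0,-4,0,0,0],[0.2,0,0,-2,0,0,0],[0.2,2,-0.5,0,0,0,0],[0.2,4,-0.5,0,0,0,0],[0.2,4,-0.5,0,0,0,0],[0.2,4,-0.5,0,0,0,0],[0.2,4,-0.5,0,0,0,0],[0.2,4,-0.5,0,0,0,0],[0.2,4,-0.5,0,0,0,0],[0.2,4,-0.5,0,0,0,0],[0.2,4,-0.5,0,0,0,0],[0.2,4,-0.5,0,0,0,0],[0.2,4,-0.5,0,0,0,0],[0.2,3.5,-0.1,0,0,0,0],[0.2,0,0,0,0,0,0],[0.2,0,0,0,0,0,0]]' 15
```

```text
time: 20.1
eef_pos: [0.6118, 0.3187, 0.1737]
eef_rot: [-0.001, 0.707, 0.707, -0.002]
wrist_force: [-0.5, 0.7, -1.5]
gripper_width: 0.0355
gripper_force: 15.0
```

```bash
python3 -m handwheel '[[0.2,0,0,2,0,0,0],[0.2,0,0,4,0,0,0],[0.2,0,0,4,0,0,0],[0.2,0,0,2,0,0,0],[0.2,0,0,0.7,0,0,0],[0.2,0,0,0.4,0,0,0],[0.2,0,0,0,0,0,0],[0.2,0,0,0,0,0,0]]' 15
```

```text
time: 21.1
eef_pos: [0.6141, 0.3194, 0.046]
eef_rot: [0.001, 0.707, 0.707, 0.001]
wrist_force: [-0.2, -0.9, -0.8]
gripper_width: 0.0355
gripper_force: 15.0
```

```bash
python3 -m handwheel '[[0.2,0,0,0.25,0,0,0],[0.2,0,0,0.15,0,0,0],[0.2,0,0,0.1,0,0,0],[0.2,0,0,0.05,0,0,0],[0.2,0,0,0,0,0,0]]' 15
```

```text
time: 21.72
eef_pos: [0.6133, 0.3192, 0.04]
eef_rot: [0.0, 0.707, 0.707, -0.0]
wrist_force: [-3.5, -1.5, 5.6]
gripper_width: 0.0355
gripper_force: 15.0
```

```bash
python3 -m handwheel '[[0.7,0,0,0,0,0,0],[0.7,0,0,0,0,0,0],[0.7,0,0,0,0,0,0],[0.7,0,0,-2,0,0,0],[0.7,0,0,-4,0,0,0],[0.85,0,0,-4,0,0,0],[0.85,0,0,-4,0,0,0],[0.85,-2,-0.8,-1,0,0,0],[0.85,-4,-1.5,0,0,0,0],[0.85,-4,-1.5,0,0,0,0],[0.85,-4,-1.5,0,0,0,0],[0.85,-4,-1.5,0,0,0,0],[0.85,-4,-1.5,0,0,0,0],[0.85,-4,-1.5,0,0,0,0],[0.85,-4,-1.5,0,0,0,0],[0.85,-4,-1.5,0,0,0,0],[0.85,-4,-1.5,0,0,0,0],[0.85,-4,-1.5,0,0,0,0],[0.85,-2.76,-1.06,0,0,0,0],[0.85,0,0,0,0,0,0]]' 15
```

```text
time: 24.22
eef_pos: [0.4442, -0.1299, 0.1906]
eef_rot: [0.001, 0.709, 0.706, 0.0]
wrist_force: [-0.2, -0.2, 0.1]
gripper_width: 0.0783
gripper_force: 0.0
```

Grasp with the TCP at about z 0.042.

```bash
python3 -m handwheel '[[0.85,0,0,3.5,0,0,0],[0.85,0,0,3.5,0,0,0],[0.85,0,0,3.5,0,0,0],[0.85,0,0,3,0,0,0],[0.85,0,0,1.4,0,0,0],[0.85,0,0,0,0,0,0],[0.3,0,0,0,0,0,0],[0.3,0,0,0,0,0,0],[0.3,0,0,0,0,0,0],[0.3,0,0,0,0,0,0],[0.3,0,0,0,0,0,0]]' 18
python3 - <<'E'
from rig import capture
from h import *
c=capture("top");P=cloud(c)
for n,uv,lo,hi,r in[("large",(160,250),.155,.175,45),("jar",(472,157),.09,.115,55),("small",(190,150),.067,.09,50),("tray",(192,153),.012,.03,58),("sq",(322,130),.05,.102,20)]:
    try: print(n,blob(c,P,uv,lo,hi,r).tolist())
    except ValueError: print(n,"hidden")
cv2.imwrite("pics/t4.png",c["image"][...,::-1])
E
```

```text
time: 25.6
eef_pos: [0.4447, -0.1286, 0.0407]
eef_rot: [0.001, 0.708, 0.707, 0.0]
wrist_force: [0.3, -0.2, 3.8]
gripper_width: 0.0455
gripper_force: 18.0
large [0.3678, 0.3286, 0.0404, 0.0408, 3.8026, 0.1646, 0.3677, 0.3289]
jar [0.6024, -0.3313, 0.0519, 0.0543, 34.166, 0.1012, 0.6025, -0.3314]
small [0.6112, 0.3156, 0.0278, 0.0265, 66.748, 0.0766, 0.6114, 0.3159]
tray [0.6137, 0.3178, 0.1588, 0.1583, 81.5271, 0.0198, 0.6129, 0.3185]
sq [0.653, 0.0071, 0.0511, 0.0448, 0.2829, 0.0723, 0.6516, 0.0068]
```

View pics/t4.png

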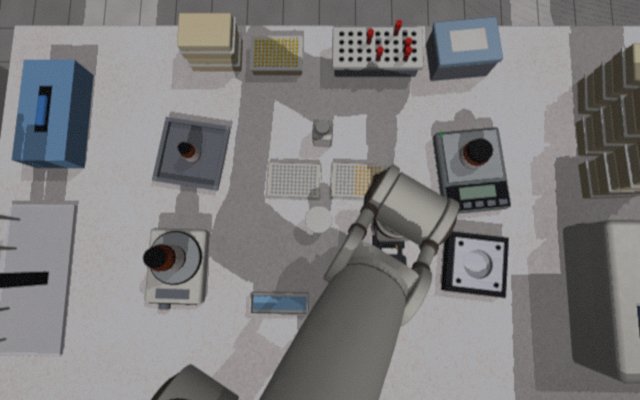

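The top view shows the three placed containers standing within 2–3 mm of target at (160,258), (188,150) and (478,152). The medium bottle goes into the well, aimed at (0.363, -0.340).

```bash
python3 -m handwheel '[[0.3,0,0,-1,0,0,0],[0.3,0,0,-3,0,0,0],[0.3,0,0,-4,0,0,0],[0.3,0,0,-2,0,0,0],[0.3,-2,-0.8,0,0,0,0],[0.3,-4,-1.6,0,0,0,0],[0.3,-4,-1.6,0,0,0,0],[0.3,-4,-1.6,0,0,0,0],[0.3,-4,-1.6,0,0,0,0],[0.3,-3.1,-1,0,0,0,0],[0.3,0,0,0,0,0,0],[0.3,0,0,2,0,0,0],[0.3,0,0,1.5,0,0,0],[0.3,0,0,0,0,0,0],[0.3,0,0,0,0,0,0]]' 18
python3 - <<'E'
from rig import capture
from h import *
c=capture("side");cv2.imwrite("pics/s5.png",cv2.resize(c["image"][200:400,200:440,::-1],None,fx=3,fy=3))
E
```

```text
time: 27.52
eef_pos: [0.3622, -0.3391, 0.1055]
eef_rot: [0.0, 0.707, 0.707, -0.0]
wrist_force: [-0.6, 0.0, -1.5]
gripper_width: 0.046
gripper_force: 18.0
```

View pics/s5.png

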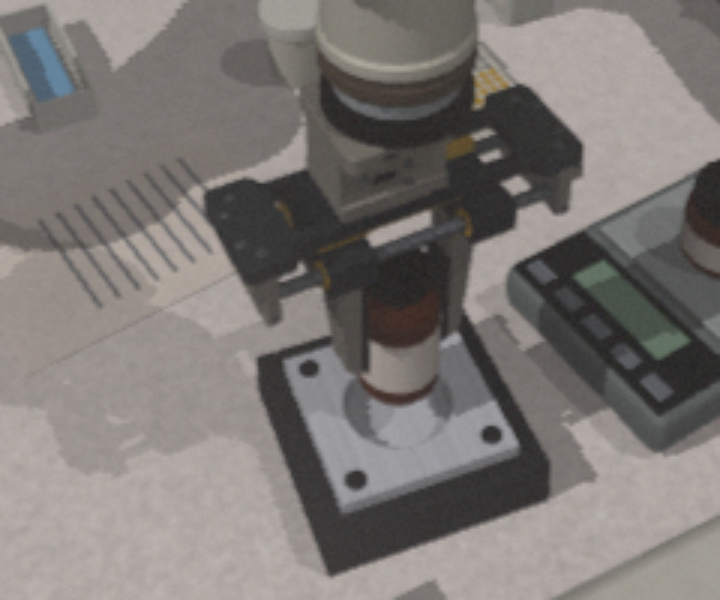

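The bottle, base at (400,395), hangs centred over the well at (398,410), so I lower it.

```bash
python3 -m handwheel '[[0.3,0,0,1.2,0,0,0],[0.3,0,0,1.2,0,0,0],[0.3,0,0,0.8,0,0,0],[0.3,0,0,0.4,0,0,0],[0.3,0,0,0.1,0,0,0],[0.3,0,0,0,0,0,0],[0.3,0,0,0,0,0,0]]' 18
```

```text
time: 28.45
eef_pos: [0.3621, -0.3396, 0.0685]
eef_rot: [0.0, 0.707, 0.707, -0.0]
wrist_force: [-0.9, 0.4, -1.9]
gripper_width: 0.0455
gripper_force: 18.0
```

```bash
python3 -m handwheel '[[0.3,0,0,0.2,0,0,0],[0.3,0,0,0.1,0,0,0],[0.3,0,0,0.1,0,0,0],[0.3,0,0,0,0,0,0]]' 18
```

```text
time: 28.95
eef_pos: [0.362, -0.3393, 0.0647]
eef_rot: [-0.0, 0.707, 0.707, -0.0]
wrist_force: [-1.5, 1.9, 5.3]
gripper_width: 0.0457
gripper_force: 18.0
```

Contact on the well floor. Release, rise and clear the view.

```bash
python3 -m handwheel '[[0.75,0,0,0,0,0,0],[0.75,0,0,0,0,0,0],[0.75,0,0,0,0,0,0],[0.75,0,0,-2,0,0,0],[0.75,0,0,-4,0,0,0],[0.75,0,0,-4,0,0,0],[0.75,0,0,-4,0,0,0],[0.75,4,0,0,0,0,0],[0.75,4,0,0,0,0,0],[0.75,4,0,0,0,0,0],[0.75,4,0,0,0,0,0],[0.75,4,0,0,0,0,0],[0.75,4,0,0,0,0,0],[0.75,4,0,0,0,0,0],[0.75,4,0,0,0,0,0],[0.75,0,0,0,0,0,0],[0.75,0,0,0,0,0,0]]' 18
python3 - <<'E'
from rig import capture
from h import *
c=capture("top");P=cloud(c)
for n,uv,lo,hi,r in[("large",(160,250),.155,.175,45),("jar",(472,157),.09,.115,55),("small",(190,150),.067,.09,50),("medium",(485,265),.105,.125,45),("sq",(322,130),.05,.102,20)]:
    try: print(n,blob(c,P,uv,lo,hi,r).tolist())
    except ValueError: print(n,"hidden")
cv2.imwrite("pics/t6.png",c["image"][...,::-1])
cv2.imwrite("pics/s6.png",capture("side")["image"][...,::-1])
E
```

```text
time: 31.08
eef_pos: [0.3624, -0.0197, 0.2041]
eef_rot: [0.0, 0.707, 0.707, -0.0]
wrist_force: [1.3, 0.6, -0.4]
gripper_width: 0.0689
gripper_force: 0.0
large [0.3681, 0.3289, 0.0419, 0.041, 58.7245, 0.1645, 0.3678, 0.3291]
jar [0.603, -0.3305, 0.0531, 0.0535, 87.6331, 0.1011, 0.6025, -0.3313]
small [0.6107, 0.3165, 0.0279, 0.0269, 3.2885, 0.0762, 0.6112, 0.316]
medium [0.3614, -0.3375, 0.0343, 0.0336, 43.9024, 0.1147, 0.3613, -0.3379]
sq [0.6531, 0.0071, 0.0511, 0.0449, 0.2829, 0.0719, 0.6517, 0.0068]
```

View pics/s6.png

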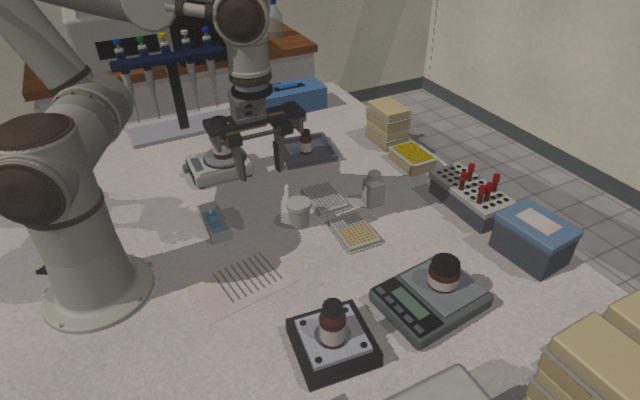

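The side view shows all four containers upright on their stations, with the medium bottle in the well at (333,325). The cup at (299,212) and white bottle at (374,190) have not moved, and the arm touches nothing.

```bash
python3 -c "
from rig import workorder
print(workorder.finish_job())"
```

```text
the job is handed in; nothing more can be done
None
```

I handed the job in at about 31 s: all four brown containers are upright on their stations, about 1–4 mm off centre by the last pictures, with the white bottle and cup left where they stood; the hand-in gave back no verdict.

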